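Clamp the brush head with the knob under the deck

TASK

Set the loose brush head down, socket up, between the cam and the wooden fence on the raised vice's deck, then turn the star knob under the deck clockwise as seen from below until the cam holds the head snugly against the fence, so that the handle can be twisted in later. Snug the knob by feel, with a push of about 12 N near the end of an arm and never more than 20 N on it, then let go; leave everything else on the table and the deck where it is.

Things in the scene. Friction and masses are not known exactly. Their poses are not given: they have to be found in the camera images.
- brush_head: The loose brush head: a wooden block 36 mm (its x) by 92 mm (its y), 28 mm tall with the grey pad under it, and on top, in the middle, an upright round aluminium bayonet socket 30 mm across and 32 mm tall (from 28 to 60 mm above the underside), by which it is best gripped. 140 g. Origin at the centre of the underside, z up. It is alike turned by half a turn.
- vice: The vice: a plywood deck raised on four legs, fixed to the table. Origin on the table, on the vertical axis of the knob; x points from the deck's front edge (robot's side) to its back, y to the left along the deck, z up. Deck x = -36 to 150 mm, y = -160 to 160 mm, underside 105 mm and top 119 mm above the table; legs 20 mm thick at x = -16 and 130, y = +-140 mm.
- seat (a point): Where the brush head goes: on the deck top, 35 mm behind the knob's axis, between cam and fence; axes as the vice. Set down here, long side along y, it clears both while the knob is open. The fence is a straight dark wooden bar on the deck, 22 mm tall, 124 mm long along y: its face is 57 to 68 mm behind the axis (set differently each time, not measured).
- deck_front (a point): Middle of the deck's front top edge, on the robot's side, 36 mm in front of the knob's axis; axes as the vice. Knob arms pointing to the robot stick out up to 48 mm past this edge, 25 mm below the deck top, and are pushed or pinched there from above. An arm in front of this edge must be pushed to the vice's -y (the robot's right) to tighten.
- knob: Star knob under the deck and round cam on top, one turning part. Origin on the axis, at table height, z up. Five straight round arms, 12 mm thick, 72 degrees apart, one along this frame's -x. Yaw relative to the vice = turn: 0 open (starts 0 to 0.4 rad), at most 3.0, growing counter-clockwise seen from above (clockwise from below). Friction 0.25 N m; stays where it is left.
- spoke_end (a point): Outer end of the knob arm along the knob's -x: 84 mm from the axis, 94 mm above the table (arm centre line). Arms are bare from the 34 mm wide hub outwards. With the cam pressing on the brush head the knob turns far more stiffly, from between 1.3 and 2.3 rad on: a push of 10 to 14 N, 65 to 75 mm from the axis and square to the arm, is snug; over 20 N is too much.
- cam_mid (a point): Centre of the top of the steel cam on the deck: a disc 48 mm across and 20 mm tall (119 to 139 mm above the table), its centre 12 mm off the knob's axis along the knob's -x. Its side towards the fence stands 24 - 12 cos(turn) mm behind the axis, and pushes the brush head back against the fence as the knob turns, dragging it up to 10 mm to +y.
- weight: Steel spindle weight, 42 mm across, standing on the vice's deck; origin at the centre of its underside, 42 mm tall; leave it alone.
- handle: Aluminium brush handle lying on the table; 150 mm long, 25 mm thick, origin under its middle, long axis x; leave it alone.
- jar: Milky glass jar; 64 mm across, 85 mm tall, origin at the centre of its underside; leave it alone.
- drying_peg: Wooden drying peg on its square foot; 60 mm square foot, 91 mm tall, origin at the centre of its underside; leave it alone.
- record: Translucent red record, 175 mm across, on a cork mat; 3 mm thick, origin at the centre of its underside; leave it alone.
- dust_brush: Flat dust brush; 28 x 95 x 20 mm, origin at the centre of its underside; leave it alone.
- tin: Round steel tin; 60 mm across, 24 mm tall, origin at the centre of its underside; leave it alone.
Things that resemble listed ones, but are neither listed nor needed, are in the scene too. What is shaped like the brush_head but blue or purple is not meant.

How it is judged (in metres and radians):
On the way:
1. the brush head stands in the vice between cam and fence, socket up, let go (x of brush_head in the frame of vice between 0.03 and 0.055 m and y of brush_head in the frame of vice between -0.025 and 0.025 m and z of brush_head in the frame of vice between 0.115 and 0.124 m and angle between brush_head's own z axis and vertical below 0.08 rad and angle between the y axis of brush_head and the y axis of vice, either way round below 0.12 rad and contact force between the fingers and brush_head below 0.1 N and linear speed of brush_head below 0.02 m/s), for 0.2 s.
At the end, for the whole second after the job is handed in: The brush head stands upright (within 0.08 rad) with its underside on the vice's deck, its centre 30 to 55 mm behind the knob's axis and within 25 mm of the middle, its long side along the vice's y (within 0.12 rad), at rest, and the cam presses on it with more than 8 N (x of brush_head in the frame of vice between 0.03 and 0.055 m and y of brush_head in the frame of vice between -0.025 and 0.025 m and z of brush_head in the frame of vice between 0.115 and 0.124 m and angle between brush_head's own z axis and vertical below 0.08 rad and angle between the y axis of brush_head and the y axis of vice, either way round below 0.12 rad and contact force between brush_head and knob above 8 N and linear speed of brush_head below 0.01 m/s); the robot touches nothing.
It fails at once if the knob takes more than 20 N from the fingers (contact force between the fingers and knob above 20 N).
It fails at once if the knob takes more than 20 N from any part of the arm (contact force between the arm and knob above 20 N).
It fails at once if a bystander (weight, handle, jar, drying peg, record, dust brush or tin) is moved more than 20 mm (distance of any of weight, handle, jar, drying_peg, record, dust_brush, tin from where it was at the start of the episode above 0.02 m).
It also fails if it takes over 67 s, if anything falls off the work surface, if the arm or the gripper's body presses on something with over 40 N, if the wrist force passes 120 N, or if a joint passes its speed limit or range.

ROBOT

A 6-joint arm with a two-finger parallel gripper is mounted at the origin on the work surface. World frame = base frame: x ahead of the robot, y to its left, z up, the work surface at z = 0. Lengths are in mm, angles in rad, forces in N, time in s.
With the tool pointing down it reaches from about 350 to 875 mm from the base axis. Payload 15.5 kg.
Tool frame: the origin (TCP) lies at the very end of the fingers, on their centre line; the grasp point (between the pads) lies 19 mm behind it; y points along the fingers, z is the direction in which the jaws open and shut, and the axes are right-handed (so a half turn about y gives the same grasp; the last joint's range is limited). The gripper opens to 85 mm and grips with 20 to 120 N. Pads are 22 mm wide; open, the fingers measure 114 mm over their backs; the gripper's body (76 mm by 85 mm) begins 54 mm behind the grasp point. The pads swing forward as they close: fully open they stand 13 mm farther back than shut.
Start: joints at [-1.399, 0.494, 1.345, -0, 1.302, -0.096], TCP at [165.383, -602.723, 231.277] pointing down, gripper open.
Joint ranges: [-2.91, 2.91], [-0.82, 2.16], [0.22, 2.67], [-1.22, 4.37], [0.12, 2.79], [-3.08, 3.08]. Speed limits (rad/s): [1.89, 1.89, 2.57, 3.01, 3.01, 3.01].

INTERFACE

Orientations are given as a 3x3 rotation matrix whose columns are the frame's x, y, z axes.
In Python, from rig import env, get_image, camera_info, ticket gives the robot as it stands. The module is installed in compiled form; this text tells all that it offers.
- The arm moves only by the shell command python3 -m jog 'ROWS' [FORCE]. ROWS is JSON, one flat list of numbers, 7 for each row, row after row: the shift along the tool's x, y, z scaled (see below), then the turn, a rotation vector about the tool's x, y, z scaled (see below), then the closure, from -1 (fully open) to 1 (shut). In form: [dx, dy, dz, rx, ry, rz, hand, dx, dy, dz, rx, ry, rz, hand, ...]. A call has 1 to 20 rows; each row is the pose to reach, as a shift and turn from the pose measured when the call began, along the tool's axes at that moment, turning the shorter way round; what a row does not reach only later rows make up. The controller multiplies each number of a shift by 0.8 m and each number of a turn by 180 degrees. A row lasts 1/10 s, in which the tool goes at most 50 mm and 8.59 degrees, less where a joint would pass 70% of its speed; a pose out of reach is approached as far as the arm can. A call with a number of a shift or a turn outside -1 to 1 is refused whole. A call with a gripper value outside its range is refused whole. The fingers move at their own pace and stop on an object; FORCE is the grip in N (left out, the last holds). Time passes only in rows, so rows that repeat a pose let the fingers close. It gives the time, the measured TCP pose, the force and the opening at its end, in the units of the state.
- env.get_state(): the state, without advancing time (a new reading comes with each control period).
- get_image(name): name is "scene" or "top" or "wrist"; returns the picture (384x512x3 uint8, red, green, blue); there is no depth.
- camera_info(name): a dict with "intrinsics" (3x3 intrinsics, pixels), "origin" and "orientation" of the camera in the world. Camera axes: x right, y down, z forward; pixel columns grow to the right and rows downward; lengths in mm; the calibration is good to about 2 mm. A picture is of the moment at which its call begins: read the wrist's pose just before it. camera_info takes no time and is no camera call; for the wrist camera it gives the pose at the moment of the call.
- ticket.sign_off(): hands the job in, once; it reports no verdict.
The state is a dict: "t": time; "joints": joint angles; "joint_vel": joint speeds; "tau": joint torques, N m; "eef_pos": TCP position; "ee_rot": TCP orientation; "force": force on the tool from outside, world axes, zero at the start; "torque": the same for the moment, N m; "opening": finger opening in mm.
Only numpy, scipy, OpenCV 4.12 (cv2) and the standard library are available. Lean on these libraries where they do the work, as an engineer would, in place of code of your own. Each camera call takes 0.05 s, during which the arm holds its last target.

## Working session

There is one attempt and no reset: what is moved stays moved. The work goes in short steps, Python scripts to look and compute and a shell command to move; the robot and the scene stay as the last step left them, time stands still between calls to the robot, and variables do not carry over. Pictures are saved under pics/ and viewed, and the job is handed in when it is done.

```bash
mkdir -p pics; ls
python3 - <<'E'
from rig import env,get_image,camera_info
import cv2,numpy as np
s=env.get_state();print(s)
for n in("scene","top","wrist"):
    c=camera_info(n);print(n,c)
    cv2.imwrite(f"pics/{n}0.png",cv2.cvtColor(get_image(n),cv2.COLOR_RGB2BGR))
E
```

```text
pics
{'t': 0.0, 'joints': array([-1.39852059e+00,  4.94171078e-01,  1.34610995e+00, -7.58339897e-06,
        1.30249710e+00, -9.55003203e-02]), 'joint_vel': array([ 3.20952748e-04, -1.32311694e-03,  2.55925037e-05, -1.50862376e-03,
        7.89431484e-04,  8.51876065e-04]), 'tau': array([-3.39696435e-04, -8.82170606e+01, -3.83875895e+01, -3.18747407e-04,
        1.00599235e-02,  6.47967013e-07]), 'eef_pos': array([ 165.30785728, -602.38229238,  230.71495635]), 'ee_rot': array([[-9.64361185e-01, -2.10423149e-04,  2.64589228e-01],
       [-2.64589291e-01,  1.16666992e-03, -9.64360486e-01],
       [-1.05764524e-04, -9.99999297e-01, -1.18076690e-03]]), 'force': array([-0.52331094,  0.0830645 , -0.25570245]), 'torque': array([0.00525631, 0.0333757 , 0.00801711]), 'opening': 85.37802348189187}
scene {'intrinsics': array([[489.97784253,   0.        , 254.35833746],
       [  0.        , 489.97784253, 187.29659704],
       [  0.        ,   0.        ,   1.        ]]), 'origin': array([1205.24431524,  247.65075099, 1345.22317551]), 'orientation': array([[-0.41280604,  0.78474536, -0.46234824]
[... 235 characters left out ...]
      ,   0.        ,   1.        ]]), 'origin': array([ 458.81321729,  -65.92385665, 1160.19801538]), 'orientation': array([[ 0.01582872, -0.99609214,  0.08689017],
       [-0.99985649, -0.01629324, -0.00463942],
       [ 0.00603701, -0.08680426, -0.99620709]])}
wrist {'intrinsics': array([[308.48476442,   0.        , 258.88975764],
       [  0.        , 308.48476442, 193.74087257],
       [  0.        ,   0.        ,   1.        ]]), 'origin': array([ 232.53158403, -583.86786476,  374.4846268 ]), 'orientation': array([[ 2.64549110e-01, -9.27627911e-01, -2.63666888e-01],
       [-9.64371907e-01, -2.54687519e-01, -7.15618038e-02],
       [-7.69939113e-04,  2.73204551e-01, -9.61955654e-01]])}
```

View pics/scene0.png

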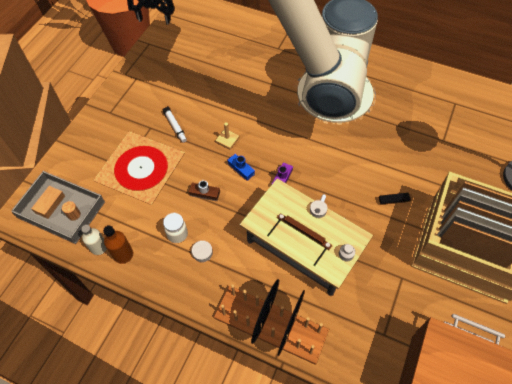

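View pics/top0.png

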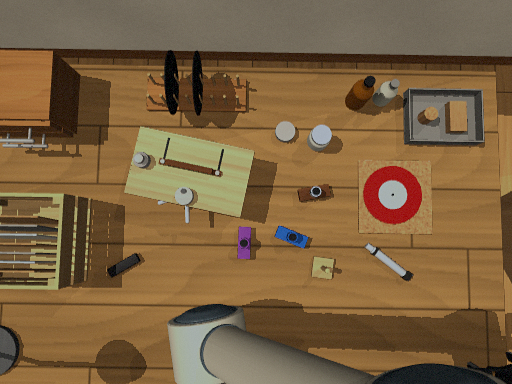

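View pics/wrist0.png

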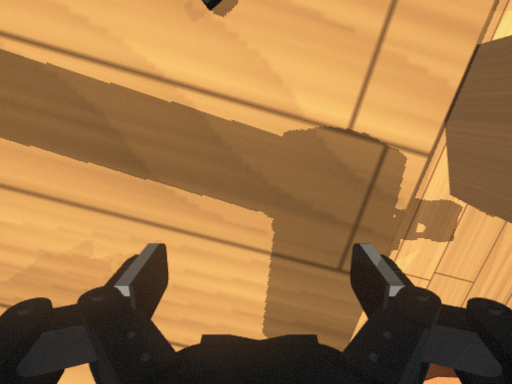

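Run:
```python
import cv2,numpy as np
a=cv2.imread("pics/top0.png");b=cv2.imread("pics/scene0.png")
cv2.imwrite("pics/c1.png",cv2.resize(a[120:280,110:350],None,fx=3.3,fy=3.3,interpolation=cv2.INTER_CUBIC))
cv2.imwrite("pics/c2.png",cv2.resize(b[140:300,180:380],None,fx=3.5,fy=3.5,interpolation=cv2.INTER_CUBIC))
```

```text
(no output)
```

View pics/c1.png

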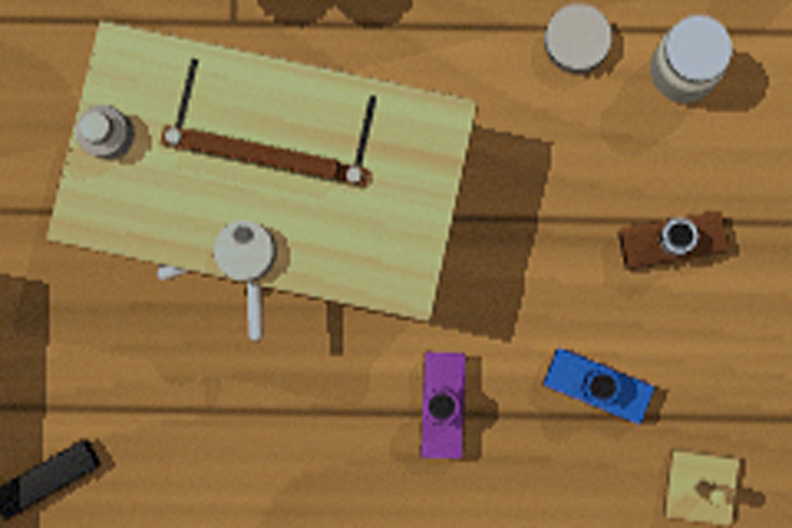

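View pics/c2.png

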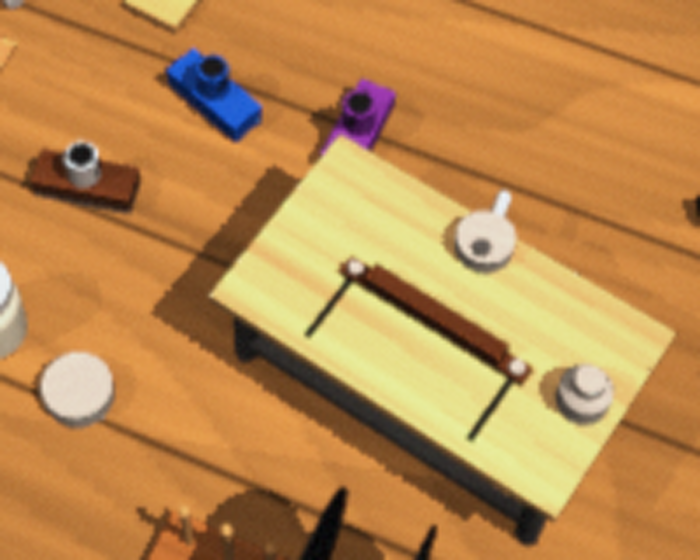

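```bash
cat > h.py <<'E'
import cv2,numpy as np
from rig import env,get_image,camera_info
def cast(n,uv,z,ci=None):
    c=ci or camera_info(n);K=np.array(c['intrinsics']);R=np.array(c['orientation']);o=np.array(c['origin'])
    d=R@np.linalg.inv(K)@np.array([uv[0],uv[1],1.]);return o+d*(z-o[2])/d[2]
def proj(n,p,ci=None):
    c=ci or camera_info(n);q=np.array(c['orientation']).T@(np.array(p)-c['origin']);q=np.array(c['intrinsics'])@q;return q[:2]/q[2]
def big(m):
    k=cv2.findContours(m.astype(np.uint8),cv2.RETR_EXTERNAL,cv2.CHAIN_APPROX_NONE)[0]
    return max(k,key=cv2.contourArea)
def ell(m):
    return cv2.fitEllipse(big(m))
E
python3 - <<'E'
from h import *
for n in("top","scene"):
    im=cv2.imread(f"pics/{n}0.png");hsv=cv2.cvtColor(im,cv2.COLOR_BGR2HSV)
    H,S,V=[hsv[...,i].astype(int) for i in range(3)]
    pt={'top':(150,150),'scene':(262,228)}[n]; print(n,hsv[pt[1],pt[0]], hsv[200,315] if n=='top' else hsv[193,215])
    m=((H>=22)&(H<36)&(S>70)&(V>120)).astype(np.uint8)
    x0,y0,x1,y1={'top':(115,120,265,225),'scene':(225,170,380,300)}[n]
    mm=np.zeros_like(m);mm[y0:y1,x0:x1]=m[y0:y1,x0:x1]
    c=big(mm);h=cv2.convexHull(c)
    q=cv2.approxPolyDP(h,6,True)[:,0];print(q.tolist(),cv2.contourArea(h))
    P=np.array([cast(n,p,119)[:2] for p in q]);print(P.round(1).tolist())
    r=cv2.minAreaRect(np.array([cast(n,p,119)[:2] for p in h[:,0]],np.float32));print(r)
    # brush head
    x0,y0,x1,y1={'top':(292,178,338,208),'scene':(183,172,225,205)}[n]
    m=((H<12)|(H>170))&(S>100)&(V<130)
    mm=np.zeros(m.shape,np.uint8);mm[y0:y1,x0:x1]=m[y0:y1,x0:x1]
    c=big(mm);print('area',cv2.contourArea(c),cv2.minAreaRect(c))
    W=np.array([cast(n,p,28)[:2] for p in c[:,0]],np.float32);print('head@28',cv2.minAreaRect(W))
    cv2.imwrite(f"pics/m_{n}.png",cv2.resize(mm*255,None,fx=1.5,fy=1.5))
E
```

```text
top [ 34  81 174] [ 14 148  81]
[[140, 126], [253, 151], [239, 216], [124, 191]] 8029.0
[[731.0, 255.0], [667.3, -53.9], [490.5, -19.5], [552.6, 290.3]]
((610.4622802734375, 117.17815399169922), (318.6746826171875, 185.83511352539062), 78.84381103515625)
area 32.0 ((325.1880798339844, 190.29359436035156), (11.972830772399902, 8.045741081237793), 73.3007583618164)
head@28 ((572.4798583984375, -266.17864990234375), (34.992130279541016, 23.68756866455078), 16.813905715942383)
scene [ 28  98 232] [ 10 185 116]
[[276, 180], [369, 239], [339, 286], [241, 223]] 6701.0
[[496.4, -20.1], [567.6, 286.4], [727.5, 256.1], [666.0, -54.1]]
((611.1905517578125, 116.79837799072266), (319.98748779296875, 183.26763916015625), 78.34281158447266)
area 227.0 ((203.61886596679688, 191.3660125732422), (29.240447998046875, 12.531620025634766), 10.619654655456543)
head@28 ((573.5579833984375, -229.58843994140625), (44.45039749145508, 95.0132827758789), 11.789575576782227)
```

```bash
cat >> h.py <<'E'
def rows(pos,jaw_deg=None,tilt=None):
    """print scaled row to reach pos with tool down, jaw z axis closest to +-jaw direction"""
    from scipy.spatial.transform import Rotation as Ro
    s=env.get_state();R=np.array(s['ee_rot']);p=np.array(s['eef_pos'])
    if jaw_deg is None: Rt=R
    else:
        a=np.deg2rad(jaw_deg);z=np.array([np.cos(a),np.sin(a),0])
        if z@R[:,2]<0:z=-z
        y=np.array([0,0,-1.]);x=np.cross(y,z);Rt=np.c_[x,y,z]
    d=R.T@(np.array(pos)-p)/800;r=Ro.from_matrix(R.T@Rt).as_rotvec()/np.pi
    print('row',d.round(5).tolist(),r.round(5).tolist(),'dist',np.linalg.norm(d)*800,'deg',np.linalg.norm(r)*180)
E
python3 - <<'E'
from h import *
print(cast("top",(316.1,191.5),60),cast("scene",(203.1,182.9),60))
rows((565,-235,200),101.8)
E
```

```text
[ 565.40220326 -234.646248     60.        ] [ 562.9670474  -233.67373343   60.        ]
row [-0.60332, 0.03887, -0.31075] [0.00028, 0.01968, -1e-05] dist 543.8072194133478 deg 3.5431714366681613
```

Candidates for the head in the top view are the brown block with a grey socket (316,192), the blue one (292,237), the purple one (245,243) and the flat black bar (124,265). The brown block with the aluminium socket is the one described, and crop c1 confirms it. The vice deck is at top (124–253, 126–216), with the knob arm pointing down at (187,220).

```bash
python3 -m jog '[-0.603,0.03,-0.311,0,0.0197,0,-1,-0.603,0.03,-0.311,0,0.0197,0,-1,-0.603,0.03,-0.311,0,0.0197,0,-1,-0.603,0.03,-0.311,0,0.0197,0,-1,-0.603,0.03,-0.311,0,0.0197,0,-1,-0.603,0.03,-0.311,0,0.0197,0,-1,-0.603,0.03,-0.311,0,0.0197,0,-1,-0.603,0.03,-0.311,0,0.0197,0,-1,-0.603,0.03,-0.311,0,0.0197,0,-1,-0.603,0.03,-0.311,0,0.0197,0,-1,-0.603,0.03,-0.311,0,0.0197,0,-1,-0.603,0.03,-0.311,0,0.0197,0,-1,-0.603,0.03,-0.311,0,0.0197,0,-1,-0.603,0.03,-0.311,0,0.0197,0,-1,-0.603,0.03,-0.311,0,0.0197,0,-1,-0.603,0.03,-0.311,0,0.0197,0,-1]' 50
python3 - <<'E'
from h import *
ci=camera_info("wrist");print(ci['origin'],env.get_state()['joints'])
cv2.imwrite("pics/w1.png",cv2.cvtColor(get_image("wrist"),cv2.COLOR_RGB2BGR))
import pickle;pickle.dump(ci,open("ci1.pkl","wb"))
E
```

```text
t: 1.75
eef_pos: [564.1, -235.7, 207.3]
ee_rot: [[-0.979, -0.0, 0.203], [-0.203, 0.001, -0.979], [-0.0, -1.0, -0.001]]
force: [0.2, -0.4, -0.6]
opening: 85.1
[ 632.33379518 -221.40348336  350.96494338] [-4.93800823e-01  4.97653483e-01  1.41040547e+00  7.10203956e-04
  1.23405782e+00  8.72286063e-01]
```

View pics/w1.png

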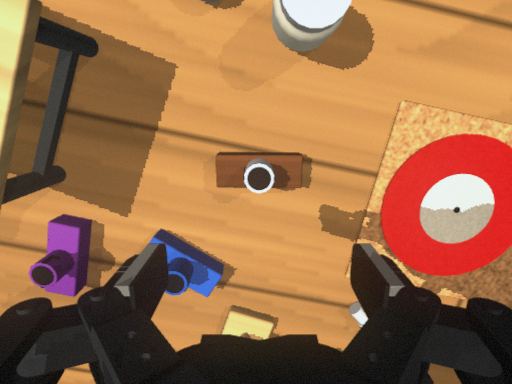

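Run:
```python
from h import *
import pickle;ci=pickle.load(open("ci1.pkl","rb"))
im=cv2.imread("pics/w1.png");hsv=cv2.cvtColor(im,cv2.COLOR_BGR2HSV).astype(int)
H,S,V=hsv[...,0],hsv[...,1],hsv[...,2]
m=((H<12)|(H>172))&(S>110)&(V<150);mm=np.zeros(m.shape,np.uint8);mm[140:200,205:312]=m[140:200,205:312]
c=big(mm);W=np.array([cast("wrist",p,28,ci)[:2] for p in c[:,0]],np.float32);print(cv2.minAreaRect(W),cv2.boundingRect(c))
g=(S<50)&(V>140);g2=np.zeros(m.shape,np.uint8);g2[150:200,235:285]=g[150:200,235:285]
e=ell(g2);print(e,cast("wrist",e[0],60,ci))
cv2.imwrite("pics/m1.png",cv2.resize((mm*255+g2*120)[130:210,190:330],None,fx=4,fy=4))
```

```text
((570.3568115234375, -261.771240234375), (28.32778549194336, 35.02912139892578), 11.718308448791504) (268, 160, 34, 27)
((258.3360290527344, 177.06349182128906), (29.052154541015625, 31.366243362426758), 139.65342712402344) [ 567.65124667 -234.09574835   60.        ]
```

View pics/m1.png

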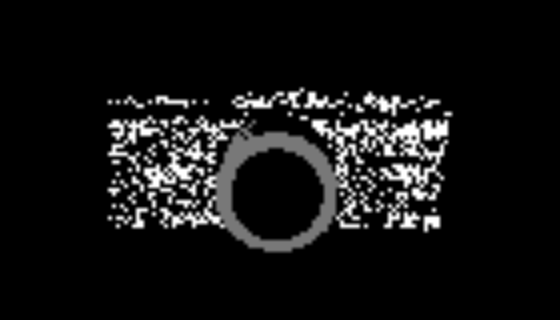

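Run:
```python
from h import *
rows((565.8,-234.3,33),101.8)
```

```text
row [-0.00231, 0.21778, -0.00102] [0.00027, -0.00043, -1e-05] dist 174.23538674074112 deg 0.09139809671900567
```

```bash
python3 -m jog '[-0.0023,0.06,-0.001,0,0,0,-1,-0.0023,0.12,-0.001,0,0,0,-1,-0.0023,0.17,-0.001,0,0,0,-1,-0.0023,0.2,-0.001,0,0,0,-1,-0.0023,0.2175,-0.001,0,0,0,-1,-0.0023,0.2175,-0.001,0,0,0,-1,-0.0023,0.2175,-0.001,0,0,0,-1,-0.0023,0.2175,-0.001,0,0,0,-1]' 50
python3 -m jog '[0,0,0,0,0,0,0.6,0,0,0,0,0,0,1,0,0,0,0,0,0,1,0,0,0,0,0,0,1,0,0,0,0,0,0,1,0,0,0,0,0,0,1,0,0,0,0,0,0,1,0,0,0,0,0,0,1,0,0,0,0,0,0,1,0,0,0,0,0,0,1]' 50
```

```text
t: 2.6
eef_pos: [566.7, -234.8, 34.8]
ee_rot: [[-0.979, 0.002, 0.203], [-0.203, -0.0, -0.979], [-0.002, -1.0, 0.001]]
force: [-0.7, -0.5, 0.5]
opening: 85.6
t: 3.6
eef_pos: [566.8, -234.8, 35.3]
ee_rot: [[-0.979, 0.002, 0.203], [-0.203, -0.0, -0.979], [-0.002, -1.0, 0.001]]
force: [-1.4, 2.4, 7.7]
opening: 28.5
```

```bash
python3 -m jog '[0,-0.05,0,0,0,0,1,0,-0.1,0,0,0,0,1,0,-0.16,0,0,0,0,1,0,-0.22,0,0,0,0,1,0,-0.27,0,0,0,0,1,0,-0.275,0,0,0,0,1,0,-0.275,0,0,0,0,1]' 50
python3 - <<'E'
from h import *
ci=camera_info("wrist")
cv2.imwrite("pics/w2.png",cv2.cvtColor(get_image("wrist"),cv2.COLOR_RGB2BGR))
import pickle;pickle.dump(ci,open("ci2.pkl","wb"))
E
```

```text
t: 4.3
eef_pos: [566.5, -234.8, 256.1]
ee_rot: [[-0.979, 0.004, 0.203], [-0.203, -0.001, -0.979], [-0.004, -1.0, 0.002]]
force: [-0.4, -0.6, -2.2]
opening: 28.2
```

View pics/w2.png

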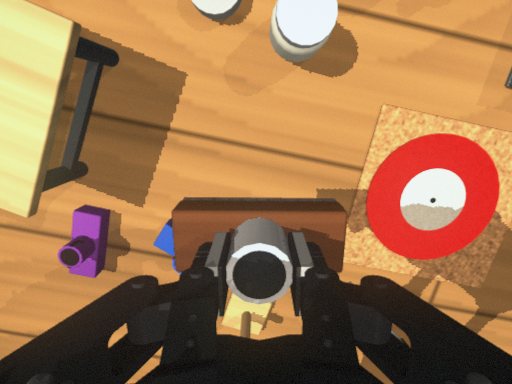

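Run:
```python
from h import *
rows((589.2,121.4,240),78.6)
```

```text
row [-0.1189, 0.01818, -0.4297] [-2e-05, 0.12845, -0.00052] dist 356.9748344771559 deg 23.120700110849768
```

```bash
python3 -m jog '[-0.01,0,-0.04,0,0.01,0,1,-0.025,0,-0.09,0,0.03,0,1,-0.04,0,-0.15,0,0.05,0,1,-0.06,0.005,-0.21,0,0.07,0,1,-0.075,0.01,-0.27,0,0.09,0,1,-0.09,0.01,-0.33,0,0.11,0,1,-0.105,0.015,-0.38,0,0.12,0,1,-0.113,0.018,-0.41,0,0.1285,0,1,-0.119,0.018,-0.425,0,0.1285,-0.0005,1,-0.119,0.018,-0.43,0,0.1285,-0.0005,1,-0.119,0.018,-0.43,0,0.1285,-0.0005,1,-0.119,0.018,-0.43,0,0.1285,-0.0005,1]' 50
python3 - <<'E'
from h import *
import pickle
ci=camera_info("wrist")
cv2.imwrite("pics/w3.png",cv2.cvtColor(get_image("wrist"),cv2.COLOR_RGB2BGR))
pickle.dump(ci,open("ci3.pkl","wb"))
a=cv2.cvtColor(get_image("scene"),cv2.COLOR_RGB2BGR);cv2.imwrite("pics/s3.png",a)
E
```

```text
t: 5.55
eef_pos: [589.1, 120.5, 239.8]
ee_rot: [[-0.98, -0.0, -0.198], [0.198, -0.0, -0.98], [0.0, -1.0, 0.001]]
force: [0.3, -0.3, -0.9]
opening: 28.3
```

View pics/w3.png

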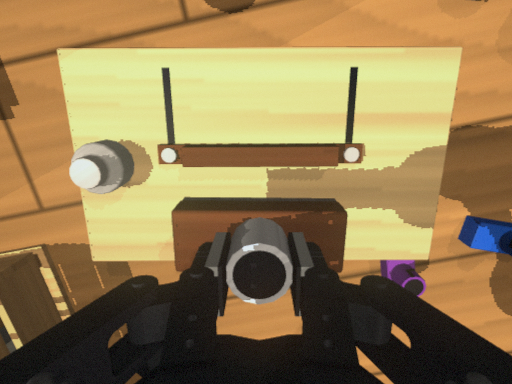

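View pics/s3.png

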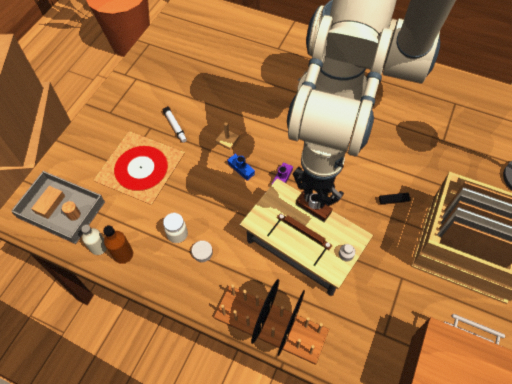

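```bash
python3 - <<'E'
from h import *
import pickle;ci=pickle.load(open("ci3.pkl","rb"))
im=cv2.imread("pics/w3.png");hsv=cv2.cvtColor(im,cv2.COLOR_BGR2HSV).astype(int)
H,S,V=hsv[...,0],hsv[...,1],hsv[...,2]
def edge(cols=None,rows_=None): pass
C={'BL':(57,48),'BR':(461,47),'FL':(92,262),'FR':(432,262)}
P={k:cast("wrist",v,119,ci)[:2] for k,v in C.items()}
for k in P:print(k,P[k].round(1))
yd=(P['BL']-P['BR']);print('width',np.linalg.norm(yd),'yaw',np.degrees(np.arctan2(yd[1],yd[0]))-90)
yd2=(P['FL']-P['FR']);print('width',np.linalg.norm(yd2),np.degrees(np.arctan2(yd2[1],yd2[0]))-90)
c=sum(P.values())/4;print('centre',c)
a=np.radians(-11.5);xd=np.array([np.cos(a),np.sin(a)]);ydv=np.array([-xd[1],xd[0]])
o=c-57*xd;print('origin',o,'o2',np.array([610.8,117])-57*xd)
for o in (o,np.array([610.8,117])-57*xd):
  for p in [(182,167),(335,167)]:
    q=cast("wrist",p,141,ci)[:2]-o;print('fence face',q@xd,q@ydv)
  q=cast("wrist",(258,276),264.7,ci)[:2];print('ring',q,(q-o)@xd,(q-o)@ydv)
  for p in [(173,210),(347,210)]:
    q=cast("wrist",p,240-35+28,ci)[:2];print('block corner back',q,(q-o)@xd,(q-o)@ydv)
E
python3 - <<'E'
import cv2
a=cv2.imread("pics/w3.png");cv2.imwrite("pics/w3c.png",cv2.resize(a[130:310,150:370],None,fx=3.3,fy=3.3,interpolation=cv2.INTER_CUBIC))
E
```

```text
BL [731.9 253.7]
BR [669.6 -57.6]
FL [549.1 290.8]
FR [484.8 -26.2]
width 317.4027214910843 yaw -11.316555023921367
width 323.5057346561231 -11.465945378070188
centre [608.82630582 115.17968955]
origin [552.97059766 126.54366181] o2 [554.94429184 128.36397226]
fence face 59.425646287119655 62.88323509626507
fence face 59.51853299397891 -59.17597648665278
ring [588.0653638 121.4186288] 35.41199559743176 1.9746245743724034
block corner back [615.73265117 160.53964397] 54.72437800979246 45.82624374873293
block corner back [597.92412458  72.69807946] 54.786154120806216 -43.8023245753126
fence face 57.8544861343813 60.70597658098577
fence face 57.94737284124056 -61.35323500193207
ring [588.0653638 121.4186288] 33.840835444693404 -0.2026339409068906
block corner back [615.73265117 160.53964397] 53.15321785705411 43.64898523345364
block corner back [597.92412458  72.69807946] 53.21499396806786 -45.979583090591895
```

View pics/w3c.png

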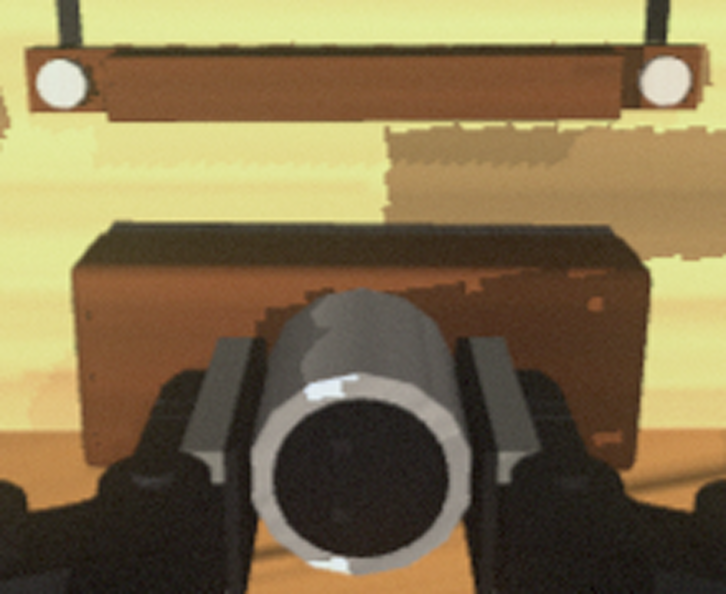

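```bash
python3 -m jog '[0,0.03,0.005,0,0,0,1,0,0.06,0.005,0,0,0,1,0,0.08,0.005,0,0,0,1,0,0.095,0.005,0,0,0,1,0,0.1,0.005,0,0,0,1,0,0.1,0.005,0,0,0,1]' 50
python3 - <<'E'
from h import *
import pickle
ci=camera_info("wrist")
a=cv2.cvtColor(get_image("wrist"),cv2.COLOR_RGB2BGR);cv2.imwrite("pics/w4.png",a)
pickle.dump(ci,open("ci4.pkl","wb"))
E
```

```text
t: 6.25
eef_pos: [588.5, 116.2, 160.1]
ee_rot: [[-0.98, -0.0, -0.199], [0.199, -0.0, -0.98], [0.0, -1.0, 0.0]]
force: [0.6, 1.0, -1.3]
opening: 28.5
```

View pics/w4.png

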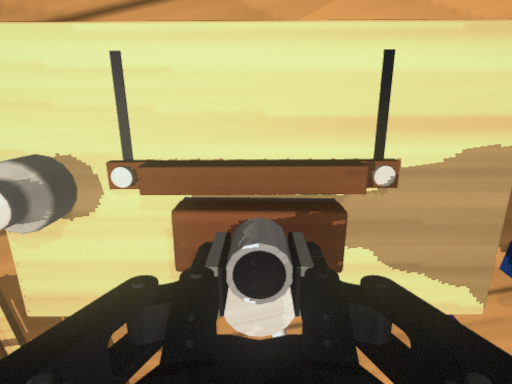

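The head at (259,235) sits in front of the fence (y≈193), parallel to it and with a gap. The cam is visible behind the socket at (258,310), so I'm lowering the rest of the way.

```bash
python3 -m jog '[0,0.004,0,0,0,0,1,0,0.006,0,0,0,0,1,0,0.0075,0,0,0,0,1,0,0.0075,0,0,0,0,1]' 50
```

```text
t: 6.7
eef_pos: [588.8, 116.4, 154.6]
ee_rot: [[-0.98, 0.001, -0.199], [0.199, -0.0, -0.98], [-0.001, -1.0, 0.0]]
force: [0.4, 0.4, -1.6]
opening: 28.4
```

```bash
python3 -m jog '[0,0.001,0,0,0,0,1,0,0.0018,0,0,0,0,1,0,0.0018,0,0,0,0,1]' 50
```

```text
t: 7.0
eef_pos: [588.9, 116.5, 154.3]
ee_rot: [[-0.98, 0.002, -0.199], [0.199, -0.0, -0.98], [-0.002, -1.0, -0.0]]
force: [-5.2, -0.2, 14.9]
opening: 28.4
```

```bash
python3 -m jog '[0,0,0,0,0,0,0.2,0,0,0,0,0,0,-0.3,0,0,0,0,0,0,-0.6,0,0,0,0,0,0,-0.6,0,0,0,0,0,0,-0.6,0,0,0,0,0,0,-0.6]' 50
python3 -m jog '[0,-0.02,0,0,0,0,-0.6,0,-0.06,0,0,0,0,-0.6,0,-0.1,0,0,0,0,-0.6,0,-0.13,0,0,0,0,-0.6,0.06,-0.15,0,0,0,0,-0.6,0.12,-0.15,0,0,0,0,-0.6,0.16,-0.15,0,0,0,0,-0.6,0.16,-0.15,0,0,0,0,-0.6,0.16,-0.15,0,0,0,0,-0.6]' 50
python3 - <<'E'
from h import *
import pickle
ci=camera_info("wrist")
a=cv2.cvtColor(get_image("wrist"),cv2.COLOR_RGB2BGR);cv2.imwrite("pics/w5.png",a)
pickle.dump(ci,open("ci5.pkl","wb"))
a=cv2.cvtColor(get_image("top"),cv2.COLOR_RGB2BGR);cv2.imwrite("pics/t5.png",a[100:300,60:360].repeat(2,0).repeat(2,1))
E
```

```text
t: 7.6
eef_pos: [588.9, 116.5, 154.2]
ee_rot: [[-0.98, 0.002, -0.199], [0.199, -0.0, -0.98], [-0.002, -1.0, -0.0]]
force: [-0.4, 0.6, 0.8]
opening: 68.4
t: 8.5
eef_pos: [463.2, 142.1, 274.4]
ee_rot: [[-0.98, 0.002, -0.198], [0.198, -0.0, -0.98], [-0.002, -1.0, -0.0]]
force: [-0.3, -0.2, -0.5]
opening: 68.3
```

View pics/w5.png

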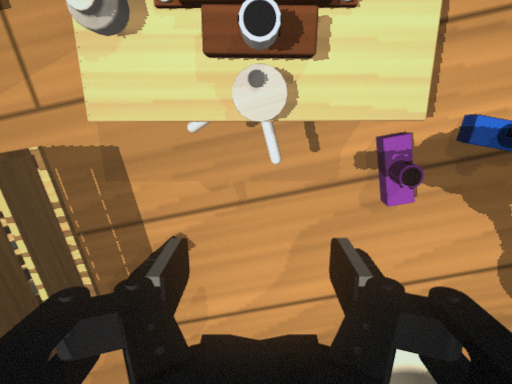

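View pics/t5.png

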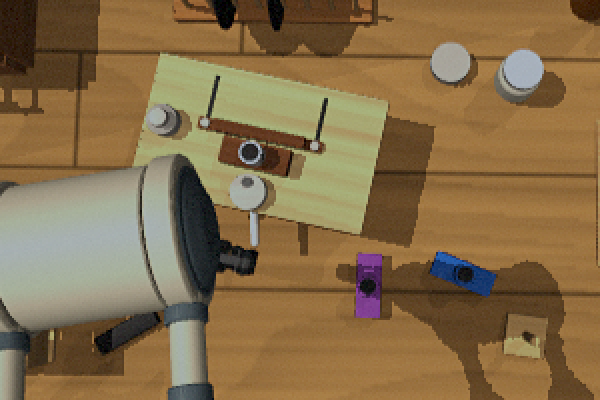

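```bash
cat >> h.py <<'E'
YAW=np.radians(-11.45);XD=np.array([np.cos(YAW),np.sin(YAW)]);YD=np.array([-XD[1],XD[0]]);O=np.array([554.0,127.4])
def v2w(x,y):return O+x*XD+y*YD
def w2v(p):q=np.array(p)[:2]-O;return np.array([q@XD,q@YD])
E
python3 - <<'E'
from h import *
import pickle;ci=pickle.load(open("ci5.pkl","rb"));print(env.get_state()['joints'])
im=cv2.imread("pics/w5.png")
cv2.imwrite("pics/w5c.png",cv2.resize(im[0:180,160:360],None,fx=3.3,fy=3.3,interpolation=cv2.INTER_CUBIC))
for nm,uv,z in [('arm1 end',(277,161),94),('arm1 root',(266,122),94),('arm2 end',(190,128),94),('cam',(260,92),139),('ring',(260,21),179),('FL',(88,121),119),('FR',(423,121),119)]:
    v=w2v(cast("wrist",uv,z,ci));print(nm,v.round(1),'r',np.hypot(*v).round(1),'ang from -x',np.degrees(np.arctan2(-v[1],-v[0])).round(1))
E
```

```text
[ 1.73882702e-01  2.50674552e-01  1.61746253e+00 -5.25416451e-04
  1.27130469e+00  1.94530007e+00]
arm1 end [-77.9 -22.4] r 81.0 ang from -x 16.0
arm1 root [-37.5 -10.5] r 39.0 ang from -x 15.6
arm2 end [-43.6  67.8] r 80.6 ang from -x -57.3
cam [-10.3  -4.2] r 11.1 ang from -x 22.0
ring [34.9 -4. ] r 35.1 ang from -x 173.5
FL [-35.5 158.4] r 162.3 ang from -x -77.4
FR [ -35.5 -158.3] r 162.2 ang from -x 77.4
```

View pics/w5c.png

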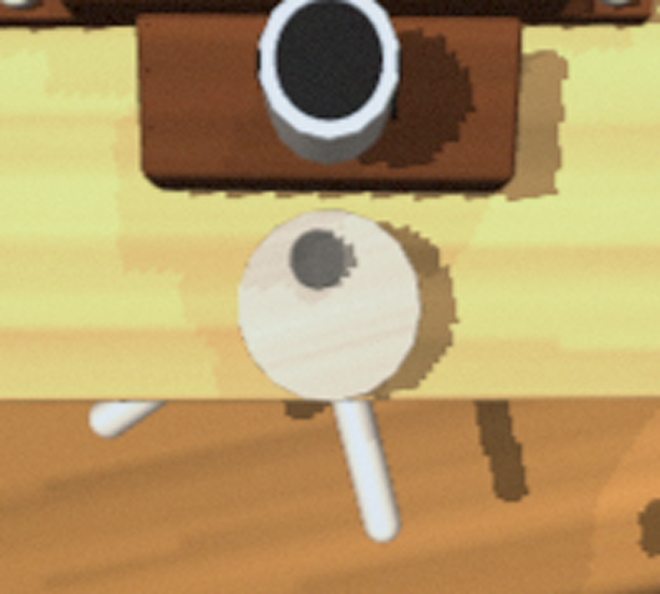

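```bash
cat >> h.py <<'E'
def rv(x,y,z,ang=0.):
    """row to reach vice-frame x,y, height z; tool z along vice x rotated by ang deg (ccw), tool x = push dir"""
    from scipy.spatial.transform import Rotation as Ro
    s=env.get_state();R=np.array(s['ee_rot']);p=np.array(s['eef_pos'])
    a=YAW+np.radians(ang);zz=np.array([np.cos(a),np.sin(a),0]);yy=np.array([0,0,-1.]);Rt=np.c_[np.cross(yy,zz),yy,zz]
    w=v2w(x,y);d=R.T@(np.array([w[0],w[1],z])-p)/800;r=Ro.from_matrix(R.T@Rt).as_rotvec()/np.pi
    print('row',d.round(4).tolist(),r.round(4).tolist())
def st():
    s=env.get_state();v=w2v(s['eef_pos']);f=np.array(s['force'])
    print('t',round(s['t'],2),'vice xy',v.round(1),'z',round(float(s['eef_pos'][2]),1),'F vice',np.round([f[:2]@XD,f[:2]@YD,f[2]],1))
E
python3 - <<'E'
from h import *
rv(-66,15,170)
E
```

```text
row [-0.0308, 0.1302, -0.0233] [-0.0005, -0.5002, -0.0006]
```

```bash
python3 -m jog '[-0.005,0,-0.005,0,-0.05,0,1,-0.01,0.02,-0.01,0,-0.1,0,1,-0.02,0.05,-0.02,0,-0.15,0,1,-0.03,0.08,-0.0233,0,-0.2,0,1,-0.0308,0.1,-0.0233,0,-0.24,0,1,-0.0308,0.12,-0.0233,0,-0.28,0,1,-0.0308,0.13,-0.0233,0,-0.32,0,1,-0.0308,0.13,-0.0233,0,-0.36,0,1,-0.0308,0.13,-0.0233,0,-0.4,0,1,-0.0308,0.13,-0.0233,0,-0.45,0,1,-0.0308,0.13,-0.0233,0,-0.5,0,1,-0.0308,0.13,-0.0233,0,-0.5,0,1,-0.0308,0.13,-0.0233,0,-0.5,0,1]' 60
python3 - <<'E'
from h import *
st();rv(-66,15,82)
a=cv2.cvtColor(get_image("wrist"),cv2.COLOR_RGB2BGR);cv2.imwrite("pics/w6.png",a)
E
```

```text
t: 9.9
eef_pos: [492.9, 155.0, 169.8]
ee_rot: [[-0.203, 0.002, 0.979], [-0.979, -0.0, -0.203], [-0.0, -1.0, 0.002]]
force: [0.5, -0.9, -0.9]
opening: 0.1
t 9.9 vice xy [-65.4  15. ] z 169.8 F vice [ 0.7 -0.8 -0.9]
row [-0.0, 0.1098, -0.001] [-0.0006, -0.0015, -0.0001]
```

View pics/w6.png

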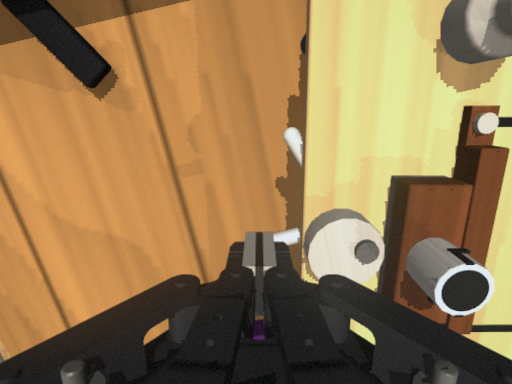

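```bash
python3 -m jog '[0,0,0,0,0.05,0,1,0,0,0,0,0.1,0,1,0,0,0,0,0.15,0,1,0,0,0,0,0.2,0,1,0,0,0,0,0.25,0,1,0,0,0,0,0.3,0,1,0,0,0,0,0.35,0,1,0,0,0,0,0.4,0,1,0,0,0,0,0.45,0,1,0,0,0,0,0.4985,0,1,0,0,0,0,0.4985,0,1,0,0,0,0,0.4985,0,1]' 60
cat >> h.py <<'E'
def rj(x,y,z,ang=0.):
    "tool z along -vice y, rotated by ang (ccw, follows arm phi)"
    rv(x,y,z,ang-90)
E
python3 - <<'E'
from h import *
st();rj(-68,15,84)
a=cv2.cvtColor(get_image("wrist"),cv2.COLOR_RGB2BGR);cv2.imwrite("pics/w7.png",a)
E
```

```text
t: 11.15
eef_pos: [493.0, 155.0, 169.8]
ee_rot: [[-0.979, 0.002, -0.203], [0.203, -0.0, -0.979], [-0.002, -1.0, -0.0]]
force: [0.7, -0.6, -0.3]
opening: -0.1
t 11.15 vice xy [-65.3  15. ] z 169.8 F vice [ 0.8 -0.4 -0.3]
row [0.0036, 0.1073, 0.0] [0.0001, -0.0015, -0.0007]
```

View pics/w7.png

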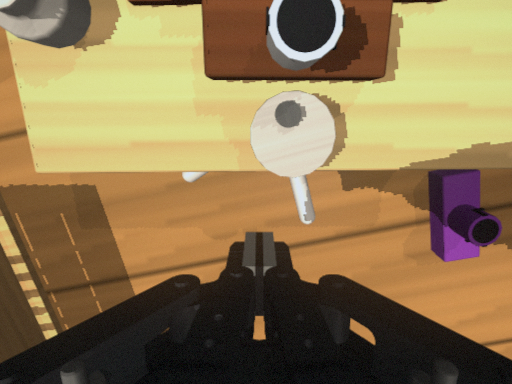

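```bash
python3 -m jog '[0.0036,0.04,0,0,0,0,1,0.0036,0.08,0,0,0,0,1,0.0036,0.107,0,0,0,0,1,0.0036,0.107,0,0,0,0,1,0.0036,0.107,0,0,0,0,1]' 60
python3 - <<'E'
from h import *
st()
a=cv2.cvtColor(get_image("wrist"),cv2.COLOR_RGB2BGR);cv2.imwrite("pics/w8.png",a)
E
```

```text
t: 11.7
eef_pos: [490.4, 155.6, 84.6]
ee_rot: [[-0.98, 0.002, -0.199], [0.199, -0.0, -0.98], [-0.002, -1.0, -0.0]]
force: [0.8, 0.4, 0.1]
opening: 0.2
t 11.7 vice xy [-67.9  15. ] z 84.6 F vice [0.7 0.5 0.1]
```

View pics/w8.png

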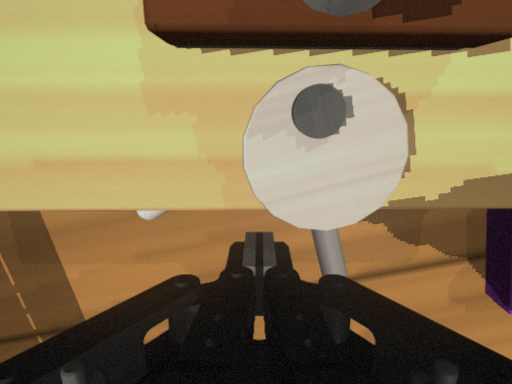

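```bash
python3 -m jog '[0,0,0.005,0,0,0,1,0,0,0.01,0,0,0,1,0,0,0.015,0,0,0,1,0,0,0.02,0,0,0,1,0,0,0.025,0,0,0,1,0,0,0.03,0,0,0,1]' 60
python3 -c "
from h import *;st()"
```

```text
t: 12.35
eef_pos: [486.5, 132.0, 85.4]
ee_rot: [[-0.98, 0.004, -0.199], [0.199, 0.0, -0.98], [-0.004, -1.0, -0.001]]
force: [2.9, 4.5, 1.9]
opening: -0.4
t 12.35 vice xy [-67.1  -8.9] z 85.4 F vice [2.  5.  1.9]
```

```bash
python3 -m jog '[0,0,0.005,0,0,0,1,0,0,0.01,0,0,0,1,0,0,0.015,0,0,0,1,0,0,0.02,0,0,0,1,0,0,0.025,0,0,0,1,0,0,0.025,0,0,0,1]' 60
python3 - <<'E'
from h import *
st()
import pickle
pickle.dump(camera_info("wrist"),open("ci9.pkl","wb"))
a=cv2.cvtColor(get_image("wrist"),cv2.COLOR_RGB2BGR);cv2.imwrite("pics/w9.png",a)
E
```

```text
t: 12.95
eef_pos: [482.0, 111.9, 85.3]
ee_rot: [[-0.98, 0.003, -0.2], [0.2, 0.0, -0.98], [-0.003, -1.0, -0.001]]
force: [-1.0, 1.0, 0.8]
opening: 0.5
t 12.95 vice xy [-67.5 -29.5] z 85.3 F vice [-1.2  0.8  0.8]
```

View pics/w9.png

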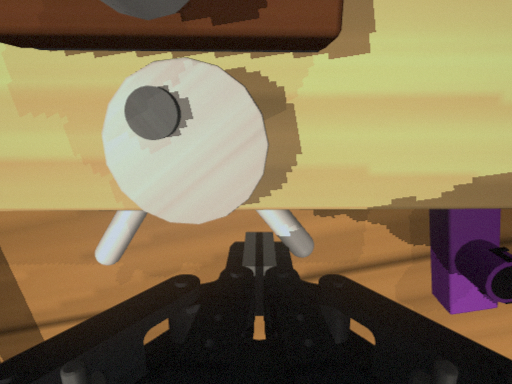

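Run:
```python
from h import *
import pickle;ci=pickle.load(open("ci9.pkl","rb"))
for nm,uv,z in [('arm1 end',(303,246),94),('arm2 end',(107,256),94),('cam',(186,140),139)]:
    v=w2v(cast("wrist",uv,z,ci));print(nm,v.round(1),'r',np.hypot(*v).round(1),'ang',np.degrees(np.arctan2(-v[1],-v[0])).round(1))
rj(-68,-29,130);rj(-68,75,130);rj(-68,75,84)
```

```text
arm1 end [-62.2 -50.2] r 80.0 ang 38.9
arm2 end [-67.4  44.2] r 80.6 ang -33.2
cam [-7.4 -8.2] r 11.0 ang 47.6
row [0.0005, -0.0559, -0.0004] [0.0002, -0.0004, -0.001]
row [0.0007, -0.0558, -0.1304] [0.0002, -0.0004, -0.001]
row [0.0009, 0.0017, -0.1304] [0.0002, -0.0004, -0.001]
```

```bash
python3 -m jog '[0,0,-0.006,0,0,0,1,0,-0.03,-0.006,0,0,0,1,0,-0.058,-0.01,0,0,0,1,0,-0.058,-0.05,0,0,0,1,0,-0.058,-0.1,0,0,0,1,0,-0.058,-0.125,0,0,0,1,0,-0.058,-0.1305,0,0,0,1,0,-0.04,-0.1305,0,0,0,1,0,-0.01,-0.1305,0,0,0,1,0,0.0015,-0.1305,0,0,0,1,0,0.0015,-0.1305,0,0,0,1]' 60
python3 - <<'E'
from h import *
st()
a=cv2.cvtColor(get_image("wrist"),cv2.COLOR_RGB2BGR);cv2.imwrite("pics/w10.png",a)
E
```

```text
t: 14.1
eef_pos: [502.0, 213.7, 83.1]
ee_rot: [[-0.98, 0.001, -0.2], [0.2, -0.001, -0.98], [-0.001, -1.0, 0.001]]
force: [0.1, -0.1, 0.6]
opening: -0.3
t 14.1 vice xy [-68.1  74.2] z 83.1 F vice [ 0.1 -0.1  0.6]
```

View pics/w10.png

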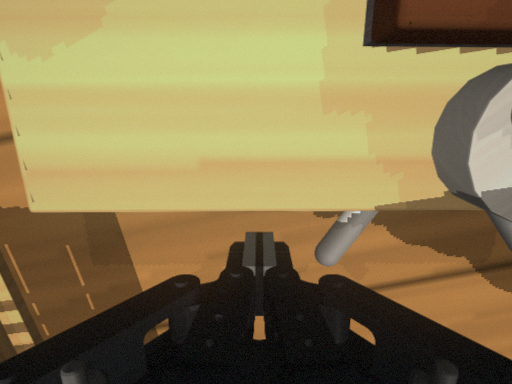

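```bash
python3 -m jog '[0,0,0.008,0,0,0,1,0,0,0.015,0,0,0,1,0,0,0.021,0,0,0,1,0,0,0.027,0,0,0,1,0,0,0.033,0,0,0,1,0,0,0.039,0,0,0,1,0,0,0.045,0,0,0,1,0,0,0.051,0,0,0,1,0,0,0.057,0,0,0,1,0,0,0.062,0,0,0,1,0,0,0.0665,0,0,0,1]' 60
python3 - <<'E'
from h import *
st()
import pickle
pickle.dump(camera_info("wrist"),open("ci11.pkl","wb"))
a=cv2.cvtColor(get_image("wrist"),cv2.COLOR_RGB2BGR);cv2.imwrite("pics/w11.png",a)
E
```

```text
t: 15.25
eef_pos: [491.8, 161.5, 84.1]
ee_rot: [[-0.98, 0.002, -0.2], [0.2, -0.0, -0.98], [-0.002, -1.0, -0.0]]
force: [-2.1, 3.7, 0.9]
opening: 0.1
t 15.25 vice xy [-67.7  21. ] z 84.1 F vice [-2.8  3.2  0.9]
```

View pics/w11.png

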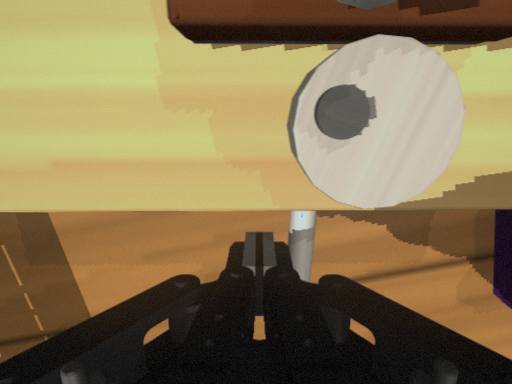

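```bash
python3 -m jog '[0.0003,0,0.0015,0,-0.0056,0,1,0.0006,0,0.003,0,-0.011,0,1,0.0009,0,0.0045,0,-0.0167,0,1,0.0012,0,0.006,0,-0.022,0,1]' 60
python3 -c "
from h import *;st()"
python3 -m jog '[0.0003,0,0.0015,0,-0.0056,0,1,0.0006,0,0.003,0,-0.011,0,1,0.0009,0,0.0045,0,-0.0167,0,1,0.0012,0,0.006,0,-0.022,0,1]' 60
python3 -c "
from h import *;st()"
```

```text
t: 15.7
eef_pos: [489.6, 156.6, 84.1]
ee_rot: [[-0.991, 0.001, -0.13], [0.13, -0.0, -0.991], [-0.001, -1.0, 0.0]]
force: [-2.9, 4.7, 2.1]
opening: -0.4
t 15.7 vice xy [-68.9  15.8] z 84.1 F vice [-3.7  4.   2.1]
t: 16.1
eef_pos: [487.9, 151.9, 84.1]
ee_rot: [[-0.998, 0.001, -0.06], [0.06, -0.0, -0.998], [-0.001, -1.0, 0.0]]
force: [-2.3, 4.1, 2.2]
opening: 0.3
t 16.1 vice xy [-69.7  10.9] z 84.1 F vice [-3.   3.6  2.2]
```

```bash
python3 -m jog '[0.0001,0,0.0015,0,0,0,1,0.0002,0,0.003,0,0,0,1,0.0003,0,0.0045,0,0,0,1,0.0003,0,0.006,0,0,0,1]' 60
python3 -c "
from h import *;st()"
python3 -m jog '[0.0002,0,0.0015,0,-0.004,0,1,0.0004,0,0.003,0,-0.008,0,1,0.0007,0,0.0045,0,-0.014,0,1]' 60
python3 -c "
from h import *;st()"
```

```text
t: 16.5
eef_pos: [487.2, 147.0, 84.0]
ee_rot: [[-0.998, 0.001, -0.06], [0.06, -0.0, -0.998], [-0.001, -1.0, 0.0]]
force: [-2.1, 4.5, 1.6]
opening: -0.1
t 16.5 vice xy [-69.3   6. ] z 84.0 F vice [-2.9  4.   1.6]
t: 16.8
eef_pos: [486.3, 143.4, 84.0]
ee_rot: [[-1.0, 0.001, -0.015], [0.015, -0.001, -1.0], [-0.001, -1.0, 0.0]]
force: [-2.7, 5.8, 2.0]
opening: 0.1
t 16.8 vice xy [-69.5   2.3] z 84.0 F vice [-3.8  5.1  2. ]
```

```bash
for i in 1; do python3 -m jog '[0.0002,0,0.0012,0,-0.005,0,1,0.0004,0,0.0025,0,-0.01,0,1]' 60; done
python3 -c "
from h import *;st()"
python3 -m jog '[0.0002,0,0.0012,0,-0.005,0,1,0.0004,0,0.0025,0,-0.01,0,1]' 60
python3 -c "
from h import *;st()"
```

```text
t: 17.0
eef_pos: [485.7, 141.7, 83.9]
ee_rot: [[-1.0, 0.0, 0.017], [-0.017, 0.0, -1.0], [-0.0, -1.0, -0.0]]
force: [-3.9, 12.1, 1.8]
opening: -0.1
t 17.0 vice xy [-69.7   0.5] z 83.9 F vice [-6.2 11.1  1.8]
t: 17.2
eef_pos: [485.2, 140.4, 83.9]
ee_rot: [[-0.999, 0.0, 0.049], [-0.049, 0.001, -0.999], [-0.0, -1.0, -0.001]]
force: [-4.7, 17.1, 1.9]
opening: 0.4
t 17.2 vice xy [-70.   -0.9] z 83.9 F vice [-7.9 15.8  1.9]
```

```bash
python3 -m jog '[0,0,-0.003,0,0,0,1,0,0,-0.006,0,0,0,1]' 60
python3 - <<'E'
from h import *
st()
import pickle
pickle.dump(camera_info("wrist"),open("ci12.pkl","wb"))
a=cv2.cvtColor(get_image("wrist"),cv2.COLOR_RGB2BGR);cv2.imwrite("pics/w12.png",a)
E
```

```text
t: 17.4
eef_pos: [485.2, 145.0, 84.0]
ee_rot: [[-0.999, 0.0, 0.049], [-0.049, 0.001, -0.999], [-0.001, -1.0, -0.001]]
force: [-0.5, 0.1, -0.6]
opening: 0.5
t 17.4 vice xy [-70.9   3.6] z 84.0 F vice [-0.5 -0.  -0.6]
```

View pics/w12.png

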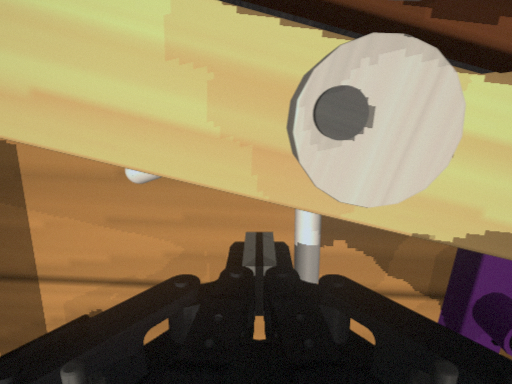

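```bash
python3 -m jog '[0,0,0.002,0,0,0,1,0,0,0.004,0,0,0,1,0,0,0.0045,0,0,0,1,0,0,0.0045,0,0,0,1]' 60
python3 -c "
from h import *;st()"
python3 -m jog '[0,0,0.0008,0,0,0,1,0,0,0.0012,0,0,0,1,0,0,0.0012,0,0,0,1]' 60
python3 -c "
from h import *;st()"
```

```text
t: 17.85
eef_pos: [485.5, 141.7, 83.9]
ee_rot: [[-0.999, 0.001, 0.048], [-0.048, 0.001, -0.999], [-0.001, -1.0, -0.001]]
force: [0.3, 2.1, -0.3]
opening: -0.3
t 17.85 vice xy [-70.    0.4] z 83.9 F vice [-0.1  2.1 -0.3]
t: 18.15
eef_pos: [485.5, 141.1, 83.9]
ee_rot: [[-0.999, 0.001, 0.048], [-0.048, 0.002, -0.999], [-0.001, -1.0, -0.002]]
force: [0.3, 8.0, -0.7]
opening: 0.2
t 18.15 vice xy [-69.8  -0.1] z 83.9 F vice [-1.3  7.9 -0.7]
```

```bash
python3 -m jog '[0,0,0.0008,0,0,0,1,0,0,0.0015,0,0,0,1,0,0,0.0018,0,0,0,1,0,0,0.0018,0,0,0,1]' 60
python3 -c "
from h import *;st()"
```

```text
t: 18.55
eef_pos: [485.5, 140.5, 83.9]
ee_rot: [[-0.999, 0.001, 0.048], [-0.048, 0.003, -0.999], [-0.001, -1.0, -0.003]]
force: [-0.7, 13.0, -2.4]
opening: 0.1
t 18.55 vice xy [-69.7  -0.7] z 83.9 F vice [-3.3 12.6 -2.4]
```

A 13 N push near 70 mm leaves the knob where it was, so it is snug. Next I let go, retreat and check.

```bash
python3 -m jog '[0,0,-0.006,0,0,0,1,0,0,-0.012,0,0,0,1,0,-0.04,-0.012,0,0,0,1,0,-0.09,-0.012,0,0,0,1,0.02,-0.15,-0.012,0,0,0,1,0.07,-0.2,-0.012,0,0,0,1,0.12,-0.22,-0.012,0,0,0,1,0.12,-0.22,-0.012,0,0,0,1,0.12,-0.22,-0.012,0,0,0,1]' 60
python3 - <<'E'
from h import *
st()
import pickle
pickle.dump(camera_info("wrist"),open("ci13.pkl","wb"))
a=cv2.cvtColor(get_image("wrist"),cv2.COLOR_RGB2BGR);cv2.imwrite("pics/w13.png",a)
b=cv2.cvtColor(get_image("scene"),cv2.COLOR_RGB2BGR);cv2.imwrite("pics/s13.png",b)
E
```

```text
t: 19.45
eef_pos: [388.8, 145.1, 260.6]
ee_rot: [[-0.999, 0.003, 0.048], [-0.048, 0.003, -0.999], [-0.003, -1.0, -0.003]]
force: [0.2, -0.2, -0.1]
opening: -0.1
t 19.45 vice xy [-165.4  -15.5] z 260.6 F vice [ 0.2 -0.1 -0.1]
```

View pics/w13.png

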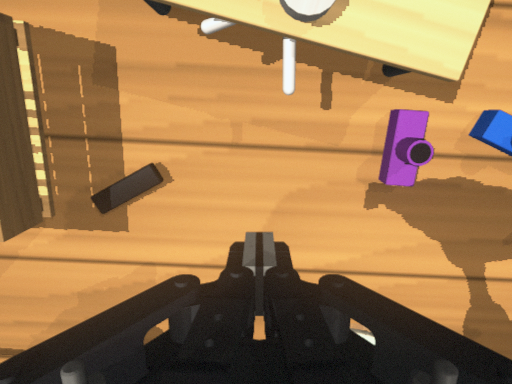

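View pics/s13.png

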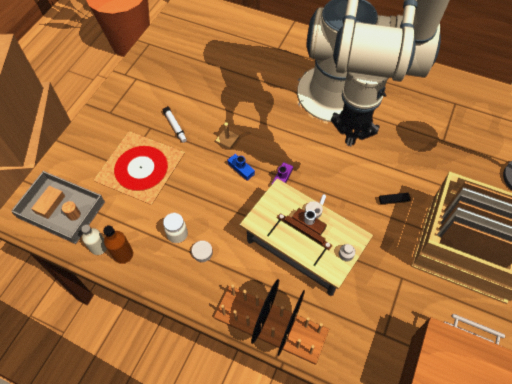

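Run:
```python
from h import *
b=cv2.imread("pics/s13.png");a=cv2.cvtColor(get_image("top"),cv2.COLOR_RGB2BGR);cv2.imwrite("pics/t13full.png",a)
x=cv2.resize(b[175:300,235:375],(560,500),interpolation=cv2.INTER_CUBIC)
y=cv2.resize(a[120:225,120:260],(667,500),interpolation=cv2.INTER_CUBIC)
cv2.imwrite("pics/s13c.png",x);cv2.imwrite("pics/t13c.png",y)
```

```text
(no output)
```

View pics/s13c.png

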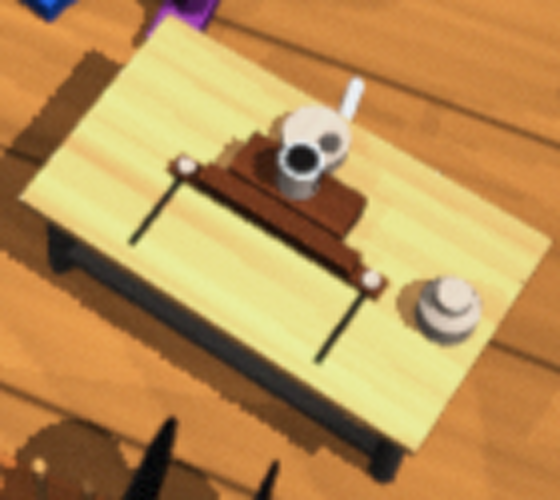

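View pics/t13c.png

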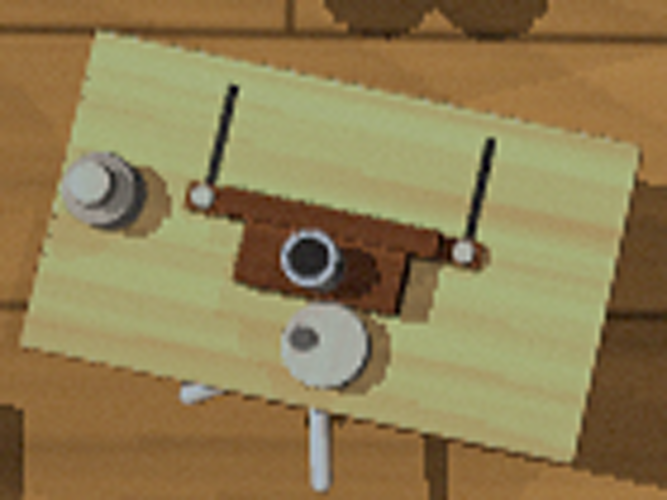

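Run:
```python
from h import *
print(w2v(cast("top",(120+310/4.764,120+258/4.762),179)),w2v(cast("scene",(235+303/4,175+158/4),179)))
im=cv2.imread("pics/t13full.png");t0=cv2.imread("pics/top0.png")
d=cv2.absdiff(im,t0).max(2);print((d[55:150,270:490]>60).sum(), (d[150:285,280:440]>60).sum(), (d[245:285,100:150]>60).sum(), (d[145:175,127:152]>60).sum())
from rig import ticket
print(ticket.sign_off())
```

```text
[39.92807668 -2.59206294] [39.81284905  1.11903336]
0 480 1874 0
the job is handed in; nothing more can be done
None
```

I set the brush head down socket up between the cam and the fence. I then turned the star knob about 70°, from roughly 16° to 85°, in two strokes on successive arms. I let go, moved the arm clear and handed the job in at about 19.5 s of the 67 s allowed; no verdict is reported.

- **Snugness:** The last tightening step peaked at about 17.7 N on the wrist reading. That is above the 10–14 N aim but under the 20 N limit. A repeat push of about 13 N, roughly 70 mm from the axis, did not noticeably move the knob. I could not measure the cam's press on the head directly.
- **Head position:** The last pictures show the head upright, parallel to the fence and touching both it and the cam. The two views agree that it is about 40 mm behind the axis. They disagree on its sideways position (−2.6 mm and +1.1 mm), but both are well within 25 mm.
- **Other objects:** The before/after comparison of the top view found no change around the weight, jar and tin. It did show changes around the dust brush and in the area that takes in the peg, part of the record and the other heads. I put those down to the arm and its shadow: in the final scene view those objects look to be where they started, though I did not measure their positions. The handle was not checked on its own.

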